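Slide a pump nut into its jig pocket and close the keeper

ROBOT

A 6-joint arm with a two-finger parallel gripper is mounted at the origin on the work surface. World frame = base frame: x ahead of the robot, y to its left, z up, the work surface at z = 0. Lengths are in m, angles in degrees, forces in N, time in s.
With the tool pointing down it reaches from about 0.25 to 0.725 m from the base axis. Payload 9.7 kg.
Tool frame: the origin (TCP) lies midway between the tips of the shut fingers; the grasp point (between the pads) lies bot.hold_point_z behind it (bot.hold_point_z is the distance from the TCP to the grasp point, in m); z points along the fingers, y is the line along which they close (so a half turn about z gives the same grasp; the last joint's range is limited). The gripper opens to 85 mm and grips with 20 to 120 N. Pads are 22 mm wide; open, the fingers measure 114 mm over their backs; the gripper's body (76 mm by 85 mm) begins 54 mm behind the grasp point. The pads swing forward as they close: fully open they stand 13 mm farther back than shut.
Start: joints at [-63.484, 4.979, 10.078, 95.1, 0, 90], TCP at [0.246, -0.492, 0.231] pointing down, gripper open.
Joint ranges: [-179.16, 179.16], [-48.56, 103.87], [-65.8, 70.77], [-126.05, 130.52], [-82.76, 87.17], [-180, 180]. Speed limits (degrees/s): [127.2, 127.2, 147.25, 180, 180, 180].

INTERFACE

Orientations are given as [roll, pitch, yaw] about the fixed x, y, z axes, in that order (R = Rz(yaw) Ry(pitch) Rx(roll)).
In Python, from workcell import bot, camera, camera_model, ticket gives the robot as it stands.
- The arm moves only by the tool send_rows, never from a script. Its argument "targets" is text: rows parted by semicolons, each of 5 numbers parted by spaces: the shift along the tool's x, y, z in mm, then the turn about the tool's z in degrees, then the closure in counts, from 0 (fully open) to 255 (shut). A call has 1 to 20 rows; each row is the pose to reach, as a shift and turn from the pose commanded when the call began, along the tool's axes at that moment; what a row does not reach only later rows make up. A row lasts 1/8 s, in which the tool goes at most 62.5 mm and 10.7 degrees, less where a joint would pass 70% of its speed; a pose out of reach is approached as far as the arm can. A call with a gripper value outside its range is refused whole. The fingers move at their own pace and stop on an object; "newtons" is the grip in N (left out, the last holds). Time passes only in rows, so rows that repeat a pose let the fingers close. It gives the time, the measured TCP pose, the force, the opening and the grip force at its end, in the units of the state.
- bot.get_obs(): the state, without advancing time (a new reading comes with each control period).
- camera(name): name is "side" or "top" or "wrist"; returns the picture (384x512x3 uint8, blue, green, red); there is no depth.
- camera_model(name): a dict with "K" (3x3 intrinsics, pixels), "pose" (4x4, takes a point from camera to world coordinates); the wrist camera has in their place "T_tool_cam" (4x4, takes a point from camera to tool coordinates, whose origin is the TCP and whose axes are the flange's). Camera axes: x right, y down, z forward; pixel columns grow to the right and rows downward; lengths in m; the calibration is good to about 2 mm. A picture is of the moment at which its call begins: read the wrist's pose just before it. camera_model takes no time and is no camera call.
- ticket.job_done(): hands the job in; it is judged then, once.
The state is a dict: "time": time; "q": joint angles; "qd": joint speeds; "joint_efforts": joint torques, N m; "ee_pos": TCP position; "tcp_rot": TCP orientation; "wrist_force": force on the tool from outside, world axes, zero at the start; "torque": the same for the moment, N m; "opening": finger opening in m; "grasp_force": force on a finger pad.
Only numpy, scipy, OpenCV 4.12 (cv2) and the standard library are available. Lean on these libraries where they do the work, as an engineer would, in place of code of your own. Each camera call takes 0.05 s, during which the arm holds its last target. There are 200 camera calls.

TASK

On the steel jig, slide the big hex nut along the plate, against its fence, until it drops flat into the round pocket, then push the sliding keeper fully home over it. Only nudge the nut: do not grip it, do not lift it off the plate, and never push it harder than about 20 N. Leave the other loose parts and tools where they lie.

Things in the scene. Friction and masses are not known exactly. Their poses are not given: they have to be found in the camera images.
- jig: Fixed steel jig: base 380 mm long (jig y -210 to +170), 215 mm wide (jig x -140 to +75), 8 mm thick. Origin at bench level on the lane's centre line, z up. On it a lane plate, jig x -75 to +19, y -210 to at least +44, top 16 mm above the bench. The nut starts on the lane at jig y -140 to -95 and is pushed towards jig +y.
- pocket_nominal (a point): Nominal centre of the round pocket's mouth, at jig x = 0, y = 0, 16 mm above the bench. The pocket is 46 mm across, 6 mm deep, flat bottomed. The plate that holds it is bolted through slotted holes, so the true centre lies up to 18 mm from this point either way along jig y (jig x is true); that offset is not measured.
- fence (a point): Point on the fence's upright face, at jig x = +19.4 mm, y = -90 mm, 16 mm above the bench. The fence runs along jig y from -210 to +45 mm on the lane's +x side, 14 mm thick, its top 26 mm above the bench. A nut resting against it is within 2 mm of the pocket's line.
- nut: The big loose steel hex nut, 36 mm across flats, 41.6 mm across corners, 20 mm tall, 23 mm bore, about 110 g. Origin at the centre of its underside, z up. On the lane its underside is 16 mm above the bench, in the pocket 10 mm.
- keeper (a joint): The steel keeper, a flat tongue 30 mm wide, 32.5 to 39 mm above the bench, so it passes over the nut only when that is seated (nut top then 30 mm up). It slides along jig -y: 0 m is fully open (tip at jig y = +50 mm), 0.062 m fully home on its stop (tip at -12 mm). Takes about 3 N, stays where left. Its guides stand at |jig x| 16 to 29, jig y +70 to +155 mm, 47 mm high.
- keeper_post (a point): Point on the axis of the keeper's upright round post (18 mm diameter, from 39 to 71 mm above the bench), 70 mm above the bench; moves with the keeper: jig x = 0, jig y = +108 mm less the keeper's joint value. Nothing stands on its +y side.
- small_nut: Loose bystander on the jig's near ledge: small hex nut, 24 mm across flats, 13 mm tall. Origin at the centre of its underside.
- washer: Loose bystander on the jig's near ledge: flat washer 44 mm across, 4 mm thick. Origin at the centre of its underside.
- bolt: Loose bystander behind the fence: short hex bolt standing on its head on the jig, 24 mm head, 47 mm tall. Origin at the centre of its underside.
- wrench: Loose bystander: spanner 190 mm long lying on the bench beyond the jig's fence side. Origin at the middle of its underside.
- screwdriver: Loose bystander: screwdriver 160 mm long lying on the bench past the jig's -y end. Origin near the middle of its underside.
- bearing: Loose bystander: bearing ring 62 mm across, 16 mm tall, on the bench past the jig's +y end. Origin at the centre of its underside.
Not all that is in view belongs to the job. Leave any turquoise look-alike of the nut alone.

How it is judged:
By the outcome, as a careful person would: the job done as asked, in the order asked, and still so for the second after the job is handed in, with the robot touching nothing.
It also fails if it takes over 67 s, if anything falls off the work surface, if the arm or the gripper's body presses on something with over 40 N, if the wrist force passes 120 N, or if a joint passes its speed limit or range.

## Working session

There is one attempt and no reset: what is moved stays moved. The work goes in short steps, Python scripts to look and compute and a tool call to move; the robot and the scene stay as the last step left them, time stands still between calls to the robot, and variables do not carry over. Pictures are saved under pics/ and viewed, at most 10 in all, crops included, and the job is handed in when it is done.

Besides the shell and the picture viewer there is one more tool, called after "Emit:" as name(argument=value, ...), one argument or row to a line, values as JSON. send_rows: Moves the arm, as the interface text tells. Its arguments: {"type":"object","properties":{"targets":{"type":"string"},"newtons":{"type":"number"}},"required":["targets"]}

```bash
mkdir -p pics; ls; python3 - <<'E'
from workcell import bot,camera,camera_model
import cv2,numpy as np
np.set_printoptions(precision=4,suppress=True)
o=bot.get_obs();print({k:o[k] for k in('time','ee_pos','tcp_rot','wrist_force','opening')},bot.hold_point_z)
for n in('top','side','wrist'):
    cv2.imwrite(f'pics/{n}0.png',camera(n));m=camera_model(n);print(n,m)
E
```

```text
pics
{'time': 0.0, 'ee_pos': array([ 0.2455, -0.4919,  0.2306]), 'tcp_rot': array([-179.9257,    0.0013,   26.5167]), 'wrist_force': array([ 0.3207, -0.1671, -0.0312]), 'opening': 0.08576440312650585} 0.0187
top {'K': array([[351.0013,   0.    , 258.6204],
       [  0.    , 351.0013, 183.1775],
       [  0.    ,   0.    ,   1.    ]]), 'pose': array([[-0.0038, -0.9872,  0.1593,  0.4226],
       [-0.9998,  0.0069,  0.0187, -0.0472],
       [-0.0195, -0.1592, -0.9871,  0.7909],
       [ 0.    ,  0.    ,  0.    ,  1.    ]])}
side {'K': array([[385.85  ,   0.    , 252.5782],
       [  0.    , 385.85  , 188.7474],
       [  0.    ,   0.    ,   1.    ]]), 'pose': array([[ 0.9978, -0.0455,  0.0474,  0.5222],
       [-0.0655, -0.7514,  0.6565, -0.6299],
       [ 0.0058, -0.6582, -0.7528,  0.7687],
       [ 0.    ,  0.    ,  0.    ,  1.    ]])}
wrist {'K': array([[266.9221,   0.    , 256.161 ],
       [  0.    , 266.9221, 195.3524],
       [  0.    ,   0.    ,   1.    ]]), 'T_tool_cam': array([[ 0.0001, -0.9592, -0.2826,  0.0726],
       [ 1.    ,  0.    ,  0.0002, -0.0002],
       [-0.0002, -0.2826,  0.9592, -0.1425],
       [ 0.    ,  0.    ,  0.    ,  1.    ]])}
```

View pics/top0.png

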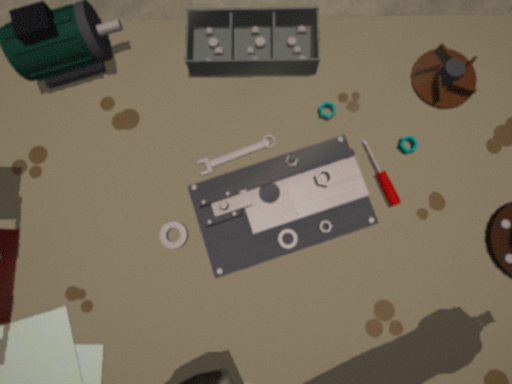

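View pics/side0.png

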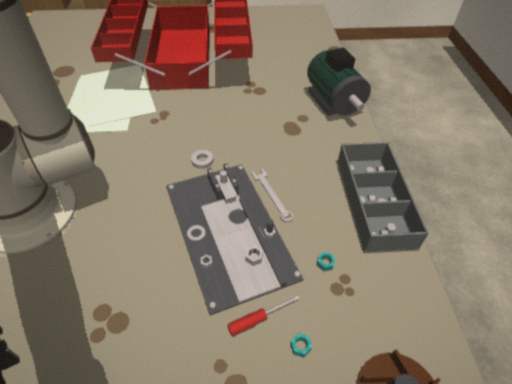

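The top view shows the jig, with corners near (190,186), (343,137), (377,222) and (215,273). The nut is at about (322,178), the pocket at (270,192), the keeper post at (224,205), and the turquoise decoys lie off the jig. Next I'll rectify this into jig coordinates.

```bash
cat > h.py <<'E'
import numpy as np,cv2
from workcell import bot,camera,camera_model
from scipy.spatial.transform import Rotation as R
np.set_printoptions(precision=4,suppress=True)
def cam(n,o=None):
    m=camera_model(n)
    if n!='wrist': return m['K'],np.array(m['pose'])
    T=np.eye(4);T[:3,:3]=R.from_euler('xyz',o['tcp_rot'],degrees=True).as_matrix();T[:3,3]=o['ee_pos']
    return m['K'],T@m['T_tool_cam']
def ray(uv,z,K,P):
    uv=np.atleast_2d(uv).astype(float);d=(np.c_[uv,np.ones(len(uv))]@np.linalg.inv(K).T)@P[:3,:3].T
    return P[:3,3]+d*((z-P[2,3])/d[:,2])[:,None]
def proj(X,K,P):
    c=(np.atleast_2d(X)-P[:3,3])@P[:3,:3];p=c@K.T;return p[:,:2]/p[:,2:]
E
python3 - <<'E'
from h import *
im=cv2.imread('pics/top0.png')
K,P=cam('top')
g=im.max(2).astype(int);sat=g-im.min(2)
# bench is brownish: jig = bluish/gray -> b >= r-8
m=((im[:,:,0].astype(int)-im[:,:,2])>-12).astype(np.uint8)
m[:115]=0;m[290:]=0;m[:,:150]=0;m[:,395:]=0
m=cv2.morphologyEx(m,cv2.MORPH_OPEN,np.ones((5,5)))
cs=max(cv2.findContours(m,0,2)[0],key=cv2.contourArea)
W=ray(cs[:,0],.008,K,P)[:,:2]
r=cv2.minAreaRect((W*1000).astype(np.float32));print(r);print(cv2.boxPoints(r))
v=im.copy();cv2.drawContours(v,[cs],-1,(0,0,255),1)
cv2.imwrite('pics/c.png',cv2.resize(v[120:285,170:390],None,fx=3.5,fy=3.5,interpolation=cv2.INTER_CUBIC))
E
```

```text
((502.42822265625, -85.23451232910156), (211.5990447998047, 380.793701171875), 18.03299331665039)
[[ 342.8856   63.058 ]
 [ 460.7659 -299.0306]
 [ 661.9708 -233.527 ]
 [ 544.0906  128.5616]]
```

View pics/c.png

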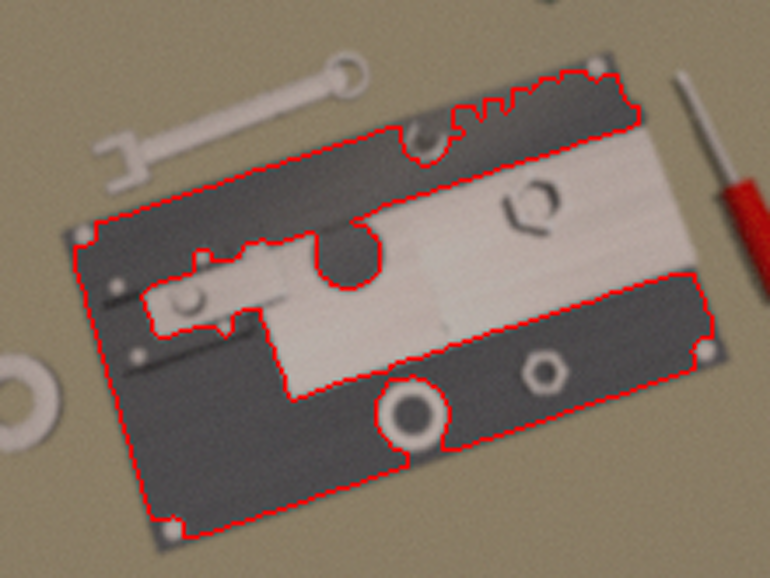

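The mask contour follows the base outline: 212 x 381 mm against the stated 215 x 380 mm. That gives a jig yaw of about 18°. Pocket, nut, post and bystanders are all clear in this view.

```bash
cat >> h.py <<'E'
YAW=18.03;c,s=np.cos(np.radians(YAW)),np.sin(np.radians(YAW));RJ=np.array([[c,-s],[s,c]])
O=np.array([.50243,-.08523])-RJ@[-.0325,-.020]
J=lambda X:(np.atleast_2d(X)[:,:2]-O)@RJ*1000      # world -> jig mm
W=lambda j:O+RJ@(np.array(j)/1000)
def tool_shift(jx,jy,z,yaw,o):  # mm shift in tool axes & turn to reach jig pose
    Rt=R.from_euler('xyz',o['tcp_rot'],degrees=True).as_matrix()
    d=np.r_[W((jx,jy)),z/1000]-o['ee_pos'];return Rt.T@d*1000, -(yaw-o['tcp_rot'][2])
E
python3 - <<'E'
from h import *
K,P=cam('top');cr=lambda u,v:(u/3.5+170,v/3.5+120)
for n,p,z in[('pocket',(349,255),16),('nuttop',(533,203),36),('post',(188,299),71),('washer',(413,414),12),('small',(545,373),21),('bolt',(427,140),50),('laneNear+y',(292,399),16),('lane-y',(697,266),16)]:
    print(n,J(ray(cr(*p),z/1000,K,P)))
o=bot.get_obs();print(O,tool_shift(-2,-165,110,10,o),o['ee_pos'],J(o['ee_pos']))
E
```

```text
pocket [[-1.737 -0.458]]
nuttop [[  -9.3647 -118.2775]]
post [[ -3.3372 100.7049]]
washer [[-108.9647   -6.7571]]
small [[-110.675   -92.0312]]
bolt [[ 46.7097 -66.974 ]]
laneNear+y [[-76.5085  62.1511]]
lane-y [[ -77.696  -206.6445]]
[ 0.5271 -0.0562] (array([ 420.3077, -101.2673,  120.865 ]), np.float64(16.513743936766616)) [ 0.2455 -0.492   0.2308] [[-402.7525 -327.2796]]
```

Emit:
send_rows(
  targets="420 -101 80 16.5 255;420 -101 80 16.5 255;420 -101 80 16.5 255;420 -101 80 16.5 255;420 -101 80 16.5 255;420 -101 80 16.5 255;420 -101 80 16.5 255;420 -101 80 16.5 255;420 -101 80 16.5 255;420 -101 80 16.5 255;420 -101 80 16.5 255;420 -101 80 16.5 255",
)

```text
time: 1.65
ee_pos: [0.5759, -0.215, 0.1518]
tcp_rot: [180.0, -0.0, 9.9]
wrist_force: [-0.1, 0.0, 0.6]
opening: 0.0002
grasp_force: 0.0
```

```bash
python3 - <<'E'
from h import *
o=bot.get_obs();im=camera('wrist');cv2.imwrite('pics/w1.png',im);np.save('w1.npy',[o['ee_pos'],o['tcp_rot']])
print(o['time'],o['ee_pos'],o['tcp_rot'],J(o['ee_pos']))
E
```

```text
1.65 [ 0.5759 -0.215   0.1518] [179.9806  -0.0326   9.9434] [[  -2.8424 -166.1532]]
```

View pics/w1.png

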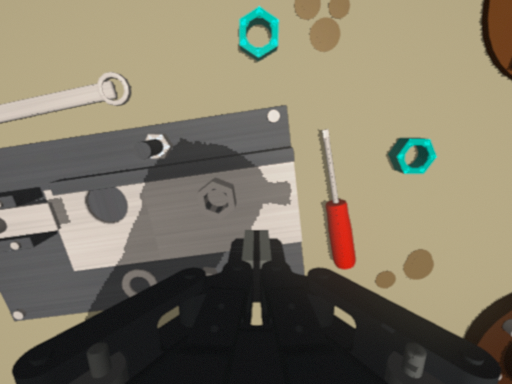

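The wrist view shows the base corner at (290,106), the fence line above the lane, the nut at about (219,196), the pocket at (106,205) and the keeper on the left.

```bash
python3 - <<'E'
from h import *
a=np.load('w1.npy');K,P=cam('wrist',dict(ee_pos=a[0],tcp_rot=a[1]))
for n,p,z in[('corner 75,-210',(288,106),8),('lane -y far, fence',(296,163),16),('fencetop outer',(292,149),26),('nut top',(219,195),36),('nut bore',(217,197),30),('pocket',(106,205),16),('lane +y near -75',(76,270),16),('keeper tip near -15,50',(58,235),39),('keeper tip far',(50,188),39),('bolt base',(155,147),10),('near+y base -140,170',(10,320),8)]:
    print(n,J(ray(p,z/1000,K,P)))
im=cv2.imread('pics/w1.png');cv2.imwrite('pics/w1c.png',cv2.resize(im[120:300,0:310],None,fx=2.5,fy=2.5,interpolation=cv2.INTER_CUBIC))
E
```

```text
corner 75,-210 [[  74.876  -209.6546]]
lane -y far, fence [[  17.051  -210.9335]]
fencetop outer [[  33.4677 -207.1159]]
nut top [[  -0.6417 -128.3268]]
nut bore [[  -4.0872 -124.7879]]
pocket [[0.1774 0.2602]]
lane +y near -75 [[-73.2657  59.5279]]
keeper tip near -15,50 [[-18.9757  45.0122]]
keeper tip far [[30.7837 35.2281]]
bolt base [[ 53.7497 -66.2212]]
near+y base -140,170 [[-136.1461  175.075 ]]
```

View pics/w1c.png

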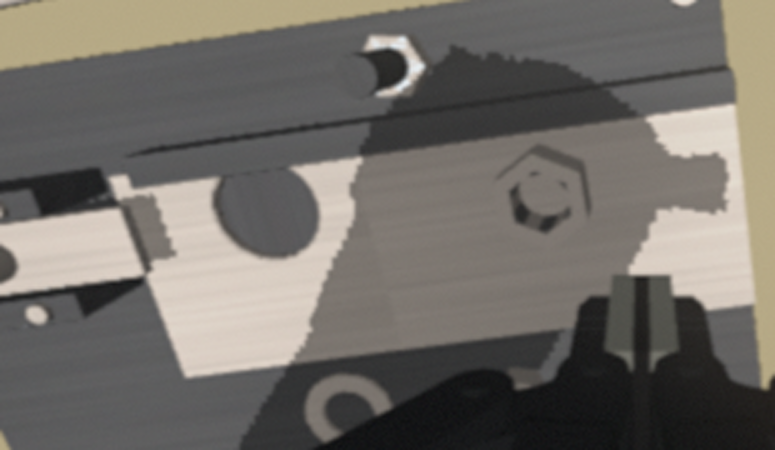

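Emit:
send_rows(
  targets="0 0 40 0 255;0 0 80 0 255;0 0 110 0 255;0 0 122 0 255;0 0 129 0 255;0 0 129 0 255;0 0 129 0 255",
)

```text
time: 2.58
ee_pos: [0.5769, -0.2145, 0.0235]
tcp_rot: [180.0, -0.1, 10.0]
wrist_force: [0.1, -0.2, 0.4]
opening: 0.0002
grasp_force: 0.0
```

```bash
python3 - <<'E'
from h import *
o=bot.get_obs();im=camera('wrist');cv2.imwrite('pics/w2.png',im)
print(o['time'],o['ee_pos'],o['tcp_rot'],J(o['ee_pos']),o['wrist_force'])
Rt=R.from_euler('xyz',o['tcp_rot'],degrees=True).as_matrix()
print('jig +y 100mm in tool',Rt.T@np.r_[RJ@[0,100],0], 'jig+x',Rt.T@np.r_[RJ@[100,0],0])
E
```

```text
2.575 [ 0.5769 -0.2145  0.0235] [179.9505  -0.0846  10.014 ] [[  -1.7011 -165.9918]] [ 0.0864 -0.1829  0.4464]
jig +y 100mm in tool [-13.945  -99.0229  -0.1062] jig+x [ 99.0228 -13.9451   0.1342]
```

View pics/w2.png

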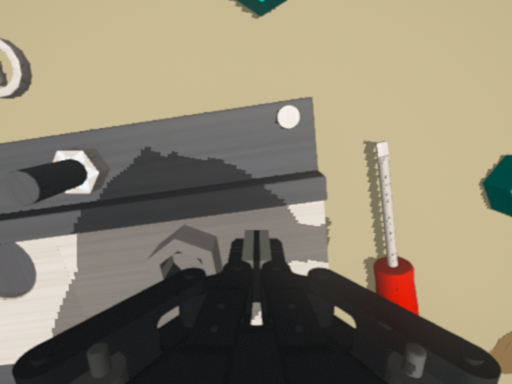

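The nut is at about (190,255), clear of the fingers at (257,245). The bolt and fence are clear too. I'll start pushing.

Emit:
send_rows(
  targets="-0.5 -4 0 0 255;-1 -8 0 0 255;-1.6 -12 0 0 255;-2.2 -16 0 0 255;-2.7 -20 0 0 255;-3.3 -24 0 0 255;-3.8 -28 0 0 255;-4.4 -32 0 0 255;-5 -36 0 0 255;-5.5 -40 0 0 255;-6 -44 0 0 255;-6.6 -48 0 0 255;-7 -52 0 0 255;-7.5 -56 0 0 255;-8 -60 0 0 255;-8.5 -64 0 0 255;-9 -68 0 0 255;-9.5 -71 0 0 255;-9.7 -74 0 0 255;-9.7 -74 0 0 255",
)

```text
time: 5.12
ee_pos: [0.5538, -0.1428, 0.0222]
tcp_rot: [-180.0, 0.0, 10.0]
wrist_force: [-0.4, 0.1, -0.0]
opening: -0.0002
grasp_force: 0.0
```

```bash
python3 - <<'E'
from h import *
o=bot.get_obs();im=camera('wrist');cv2.imwrite('pics/w3.png',im)
np.save('w3.npy',[o['ee_pos'],o['tcp_rot']])
print(o['time'],o['ee_pos'],o['tcp_rot'],J(o['ee_pos']),o['wrist_force'])
E
```

```text
5.125 [ 0.5538 -0.1428  0.0222] [-179.9869    0.0047   10.0318] [[ -1.4907 -90.6242]] [-0.4422  0.0996 -0.0238]
```

View pics/w3.png

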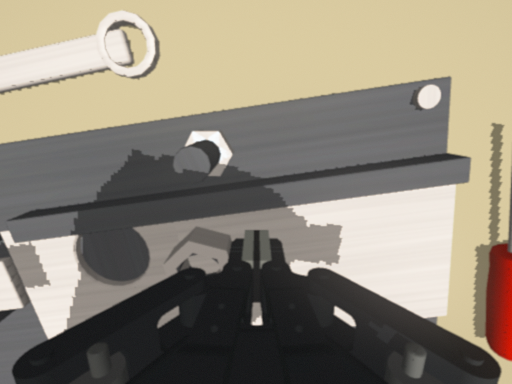

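The nut is in contact ahead of the fingers, with its top corners at about (196,227) and (230,237). The pocket is at (113,251). I'll check its x position relative to the fence.

```bash
python3 - <<'E'
from h import *
a=np.load('w3.npy');K,P=cam('wrist',dict(ee_pos=a[0],tcp_rot=a[1]))
for n,p,z in[('corner?',(197,228),36),('c2',(231,236),36),('c1 z16',(165,258),16),('corner lower',(190,226),16),('fence bottom',(190,218),16),('pocket',(113,250),16),('pock L',(79,255),16),('pock R',(149,252),16)]: print(n,J(ray(p,z/1000,K,P)))
im=cv2.imread('pics/w3.png');cv2.imwrite('pics/w3c.png',cv2.resize(im[190:290,60:270],None,fx=3.6,fy=3.6,interpolation=cv2.INTER_CUBIC))
E
```

```text
corner? [[ 19.4949 -62.041 ]]
c2 [[ 12.5327 -78.8547]]
c1 z16 [[ -5.505  -32.2368]]
corner lower [[ 13.4583 -52.1836]]
fence bottom [[ 18.5025 -53.2559]]
pocket [[ 4.3794 -1.6944]]
pock L [[ 3.9769 20.2462]]
pock R [[ -0.0571 -23.3933]]
```

View pics/w3c.png

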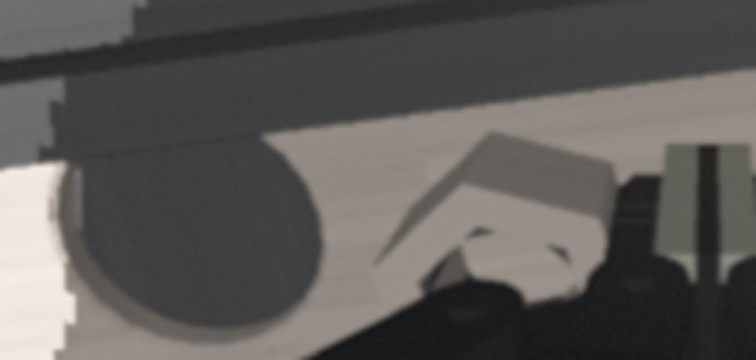

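```bash
python3 - <<'E'
from h import *
a=np.load('w3.npy');K,P=cam('wrist',dict(ee_pos=a[0],tcp_rot=a[1]))
b=J(ray([(196.1,227),(230.3,235.8),(164.2,263.6),(74.4,249.7),(149.4,256.7)],.016,K,P));print(b,np.linalg.norm(b[0]-b[1]),np.linalg.norm(b[0]-b[2]))
# hex centre from edge c0->c1
for i,j in((0,1),(2,0)):
    m=(b[i]+b[j])/2;e=b[j]-b[i];n=np.array([e[1],-e[0]])/np.linalg.norm(e);print(m+18*n,m-18*n)
print(J(ray([(188.3,241.4)],.036,K,P)))
E
```

```text
[[ 12.3104 -55.6853]
 [  3.7427 -75.1162]
 [ -9.285  -30.8141]
 [  7.8975  21.8745]
 [ -3.2662 -22.8212]] 21.235980667567972 32.93834741918011
[ -8.4435 -58.1386] [ 24.4966 -72.6629]
[-12.0788 -55.0511] [ 15.1042 -31.4484]
[[ 12.5986 -55.9314]]
```

The nut has settled flat on the finger face at jig (-8,-58), about 8 mm off the fence. I'll back off and nudge it sideways from the -x side.

Emit:
send_rows(
  targets="1 8 0 0 255;2 15 0 0 255;-12 17 0 0 255;-28 19 0 0 255;-44 21.7 0 -3 255;-46 8 0 -6 255;-48 -8 0 -8 255;-50 -24 0 -8 255;-50 -24 0 -8 255;-50 -24 0 -8 255",
)

```text
time: 6.42
ee_pos: [0.5007, -0.1278, 0.0224]
tcp_rot: [180.0, -0.0, 18.0]
wrist_force: [0.2, -0.0, -0.2]
opening: -0.0
grasp_force: 0.0
```

```bash
python3 - <<'E'
from h import *
o=bot.get_obs();im=camera('wrist');cv2.imwrite('pics/w4.png',im)
np.save('w4.npy',[o['ee_pos'],o['tcp_rot']])
print(o['time'],o['ee_pos'],o['tcp_rot'],J(o['ee_pos']),o['wrist_force'])
E
```

```text
6.425 [ 0.5007 -0.1278  0.0224] [179.9844  -0.0163  18.0447] [[-47.3045 -59.9723]] [ 0.2499 -0.0171 -0.2005]
```

View pics/w4.png

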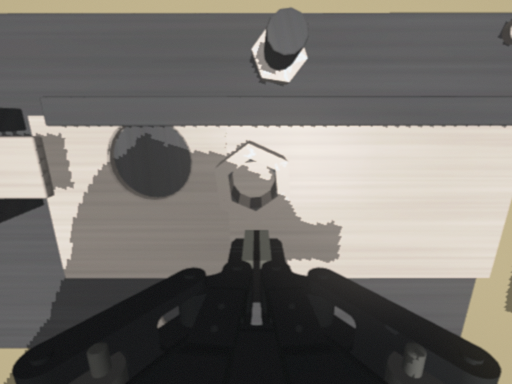

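Clear view: the jig is square in frame, the fence foot is at row 125, the nut at about (252,178), the pocket at (151,160), and the finger tips just behind the nut at (257,232).

```bash
python3 - <<'E'
from h import *
a=np.load('w4.npy');K,P=cam('wrist',dict(ee_pos=a[0],tcp_rot=a[1]))
for n,p,z in [('base far corner',(249,141),16),('base left',(219,164),16),('base right',(287,160),16),('nutbore z36',(253,180),36),('nut near z36',(253,210),36),('fence foot',(250,125),16),('pocket',(151,160),16),('pocketL',(110,160),16),('pocketR',(191,160),16),('pocket bot',(151,199),16)]: print(n,J(ray(p,z/1000,K,P)))
E
```

```text
base far corner [[ 12.4601 -55.7703]]
base left [[ -0.2611 -38.8126]]
base right [[  2.0043 -76.9693]]
nutbore z36 [[ -4.8219 -58.1307]]
nut near z36 [[-20.5608 -58.0831]]
fence foot [[ 20.9541 -56.3717]]
pocket [[ 1.9858 -0.8411]]
pocketL [[ 1.9802 22.1019]]
pocketR [[  1.9912 -23.2279]]
pocket bot [[-20.8615   1.6918]]
```

Emit:
send_rows(
  targets="2 0 0 0 255;4 0 0 0 255;6 0 0 0 255;7 0 0 0 255;8 0 0 0 255;9 0 0 0 255;10 0 0 0 255;11 0 0 0 255;12 0 0 0 255;13 0 0 0 255;14 0 0 0 255;14 0 0 0 255",
)

```text
time: 7.98
ee_pos: [0.5139, -0.1238, 0.0223]
tcp_rot: [-180.0, -0.0, 18.0]
wrist_force: [-0.3, -0.3, -0.4]
opening: 0.0002
grasp_force: 0.0
```

```bash
python3 - <<'E'
from h import *
o=bot.get_obs();im=camera('wrist');cv2.imwrite('pics/w5.png',cv2.resize(im[80:250,80:350],None,fx=2.8,fy=2.8,interpolation=cv2.INTER_CUBIC))
np.save('w5.npy',[o['ee_pos'],o['tcp_rot']])
print(o['time'],o['ee_pos'],o['tcp_rot'],J(o['ee_pos']),o['wrist_force'])
E
```

```text
7.975 [ 0.5139 -0.1238  0.0223] [-179.9993   -0.0078   18.0177] [[-33.5574 -60.196 ]] [-0.3129 -0.2646 -0.3611]
```

View pics/w5.png

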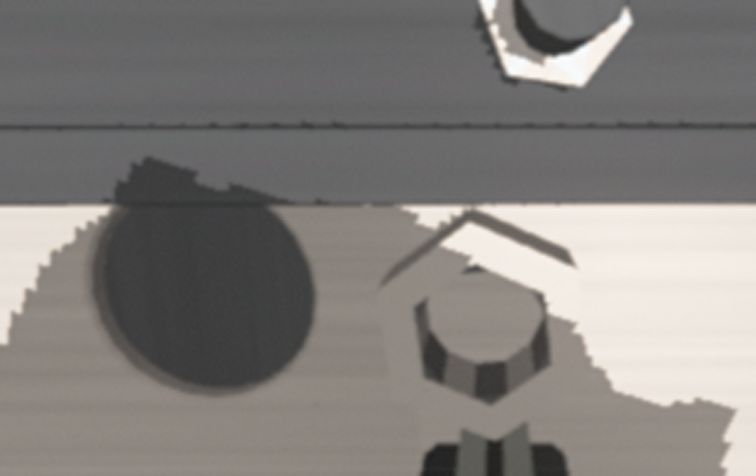

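The nut's far corner at crop (472,210) is just 2 px (about 1 mm) short of the fence foot at row 204. One more millimetre, then I'll go round behind it.

Emit:
send_rows(
  targets="1 0 0 0 255;1 0 0 0 255;-6 0 0 0 255;-14 2 0 0 255;-14 18 0 0 255;-14 34 0 0 255;-12 46 0 2 255;4 47 0 4 255;20 47 0 6 255;30 46 0 8 255;30 42 0 8 255;30 38 0 8 255;30 38 0 8 255",
)

```text
time: 9.65
ee_pos: [0.5537, -0.1506, 0.0223]
tcp_rot: [-180.0, 0.0, 10.0]
wrist_force: [0.1, 0.0, 0.6]
opening: -0.0002
grasp_force: 0.0
```

```bash
python3 - <<'E'
from h import *
o=bot.get_obs()
print(o['time'],o['ee_pos'],o['tcp_rot'],J(o['ee_pos']),o['wrist_force'])
E
```

```text
9.65 [ 0.5537 -0.1506  0.0223] [-179.9975    0.0066   10.0291] [[ -3.9955 -98.0181]] [0.0764 0.0212 0.5714]
```

Emit:
send_rows(
  targets="-0.3 -3 0 0 255;-0.6 -6 0 0 255;-1 -9 0 0 255;-1.3 -12 0 0 255;-1.6 -15 0 0 255;-2 -18 0 0 255;-2.3 -21 0 0 255;-2.6 -24 0 0 255;-2.9 -27 0 0 255;-3.2 -30 0 0 255;-3.5 -33 0 0 255;-3.8 -36 0 0 255;-4.1 -39 0 0 255;-4.4 -42 0 0 255;-4.7 -44.5 0 0 255;-4.7 -44.5 0 0 255",
)

```text
time: 11.65
ee_pos: [0.5417, -0.1073, 0.0223]
tcp_rot: [-180.0, -0.0, 10.0]
wrist_force: [-0.3, -0.5, 0.2]
opening: 0.0002
grasp_force: 0.3
```

```bash
python3 - <<'E'
from h import *
o=bot.get_obs();im=camera('wrist');cv2.imwrite('pics/w6.png',cv2.resize(im[150:330,30:300],None,fx=2.8,fy=2.8,interpolation=cv2.INTER_CUBIC))
print(o['time'],J(o['ee_pos']),o['wrist_force'])
E
```

```text
11.65 [[ -2.0003 -53.1775]] [-0.3033 -0.4846  0.2209]
```

View pics/w6.png

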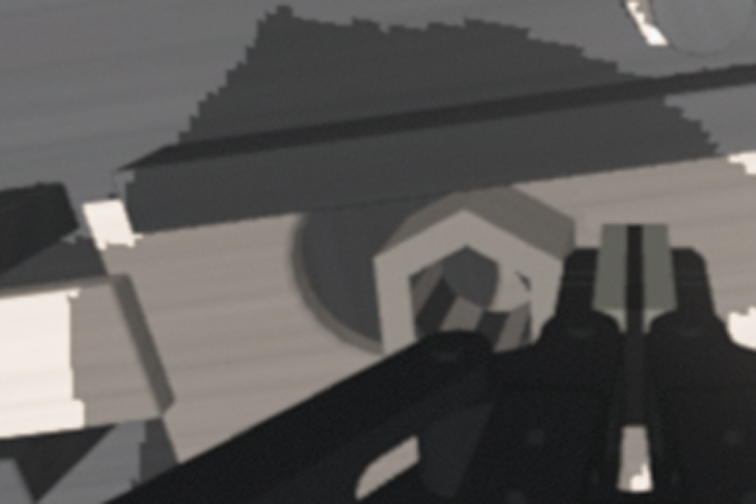

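The nut has its flat on the finger, its corner at the fence, and it overhangs the pocket. My picture quota is spent, so from here I'll use force and numeric image checks.

Emit:
send_rows(
  targets="-0.1 -1 0 0 255;-0.3 -2 0 0 255;-0.4 -3 0 0 255;-0.5 -4 0 0 255;-0.7 -5 0 0 255;-0.8 -6 0 0 255;-1 -7 0 0 255;-1.1 -8 0 0 255;-1.2 -9 0 0 255;-1.4 -10 0 0 255;-1.5 -11 0 0 255;-1.6 -12 0 0 255;-1.8 -13 0 0 255;-2 -14 0 0 255",
)

```text
time: 13.45
ee_pos: [0.5372, -0.0941, 0.0222]
tcp_rot: [-180.0, 0.0, 10.0]
wrist_force: [0.5, -0.8, 1.1]
opening: -0.0001
grasp_force: 0.4
```

```bash
cat > nut.py <<'E'
from h import *
# numeric check: light (nut/lane) vs dark (pocket) in side view, patch around pocket; report light nut-ring/hole extents
o=bot.get_obs();K,P=cam('top')
im=camera('wrist');cv2.imwrite(f"pics/n{o['time']:.2f}.png",im)
print(o['time'],J(o['ee_pos']),o['wrist_force'],o['torque'])
K,P=cam('wrist',o)
# grey values along jig y at x=+15..18 (pocket rim near fence) on plate level: dark where pocket floor is visible
g=cv2.GaussianBlur(cv2.cvtColor(im,cv2.COLOR_BGR2GRAY),(3,3),0)
for x in (8,2):
  for z in (30,36):
    ys=np.arange(-30,31,3);X=np.c_[[W((x,y)) for y in ys],np.full(len(ys),z/1000)]
    print(x,z,[int(g[int(round(v)),int(round(u))]) if 0<=v<384 and 0<=u<512 else -1 for u,v in proj(X,K,P)])
E
python3 nut.py
```

```text
13.45 [[ -2.1875 -39.2329]] [ 0.5223 -0.8031  1.0618] [-0.1224 -0.0255 -0.0135]
8 30 [89, 102, 104, 103, 130, 140, 140, 68, 98, 99, 66, 61, 141, 137, 63, 87, 139, 141, 141, 142, 141]
8 36 [35, 66, 104, 136, 140, 115, 65, 59, 71, 98, 99, 135, 141, 64, 91, 144, 143, 143, 144, 142, 142]
2 30 [38, 37, 87, 139, 140, 93, 65, 68, 50, 50, 55, 99, 138, 141, 75, 111, 142, 142, 142, 142, 142]
2 36 [35, 33, 86, 140, 139, 64, 86, 103, 67, 50, 49, 113, 141, 101, 135, 142, 141, 141, 142, 141, 141]
```

Emit:
send_rows(
  targets="-0.1 -0.7 0 0 255;-0.2 -1.4 0 0 255;-0.3 -2 0 0 255;-0.3 -2.5 0 0 255;-0.4 -3 0 0 255;-0.4 -3 0 0 255",
)

```text
time: 14.25
ee_pos: [0.5363, -0.0913, 0.0223]
tcp_rot: [-180.0, 0.0, 10.0]
wrist_force: [0.9, -0.3, -0.4]
opening: -0.0
grasp_force: 0.2
```

```bash
python3 nut.py
```

```text
14.25 [[ -2.1376 -36.232 ]] [ 0.8675 -0.3283 -0.431 ] [-0.1054  0.0112  0.0445]
8 30 [128, 88, 101, 104, 104, 129, 140, 140, 68, 98, 98, 66, 62, 141, 136, 87, 138, 141, 141, 142, 141]
8 36 [65, 33, 65, 104, 136, 139, 114, 65, 59, 71, 98, 98, 135, 141, 86, 141, 144, 142, 143, 144, 141]
2 30 [94, 38, 35, 87, 136, 140, 91, 65, 68, 50, 50, 57, 99, 139, 141, 105, 141, 142, 143, 142, 142]
2 36 [93, 35, 33, 86, 140, 139, 65, 86, 103, 67, 49, 49, 86, 141, 131, 140, 142, 141, 141, 141, 141]
```

Emit:
send_rows(
  targets="-0.1 -0.5 0 0 255;-0.1 -1 0 0 255;-0.2 -1.5 0 0 255;-0.2 -1.5 0 0 255",
)

```text
time: 14.8
ee_pos: [0.5358, -0.0898, 0.0223]
tcp_rot: [-180.0, 0.0, 10.0]
wrist_force: [0.5, 0.1, -0.1]
opening: -0.0001
grasp_force: 0.2
```

```bash
python3 nut.py
```

```text
14.8 [[ -2.1514 -34.7345]] [ 0.5169  0.0625 -0.0799] [-0.1463 -0.0021  0.0295]
8 30 [96, 104, 94, 104, 103, 111, 139, 140, 101, 68, 99, 96, 48, 108, 141, 90, 136, 141, 141, 141, 141]
8 36 [93, 34, 35, 97, 122, 140, 140, 70, 64, 60, 94, 99, 92, 141, 116, 143, 143, 143, 144, 142, 143]
2 30 [94, 58, 37, 46, 113, 139, 136, 64, 64, 57, 50, 53, 85, 105, 141, 124, 142, 142, 142, 142, 142]
2 36 [95, 48, 35, 44, 130, 140, 82, 70, 105, 92, 50, 49, 55, 140, 140, 142, 141, 141, 142, 141, 141]
```

Emit:
send_rows(
  targets="-0.1 -0.5 0 0 255;-0.1 -1 0 0 255;-0.1 -1 0 0 255",
)

```text
time: 15.22
ee_pos: [0.5356, -0.0889, 0.0223]
tcp_rot: [-180.0, 0.0, 10.0]
wrist_force: [0.4, -0.1, -0.4]
opening: -0.0
grasp_force: 0.2
```

```bash
cat >> nut.py <<'E'
import glob
f=sorted(glob.glob('pics/n*.png'),key=lambda s:float(s[6:-4]))[-2:]
A,B=[cv2.imread(x,0)[205:270,165:235].astype(int) for x in f]
print('nut region change (cam frame):',np.abs(A-B).mean())
E
python3 nut.py
```

```text
15.225 [[ -2.1159 -33.7534]] [ 0.3849 -0.0635 -0.3655] [-0.1087 -0.0092 -0.0197]
8 30 [94, 119, 88, 103, 104, 105, 137, 140, 137, 65, 99, 96, 66, 81, 141, 125, 138, 141, 141, 141, 141]
8 36 [95, 45, 34, 86, 109, 139, 140, 92, 64, 54, 82, 98, 97, 141, 140, 139, 143, 143, 142, 143, 143]
2 30 [95, 89, 38, 35, 97, 139, 139, 73, 65, 68, 49, 49, 66, 98, 141, 140, 141, 142, 142, 143, 143]
2 36 [95, 86, 35, 33, 101, 140, 130, 65, 95, 100, 57, 49, 49, 116, 141, 141, 141, 141, 141, 141, 141]
nut region change (cam frame): 1.5936263736263736
```

Emit:
send_rows(
  targets="-0.1 -0.5 0 0 255;-0.1 -1 0 0 255;-0.1 -1 0 0 255",
)

```text
time: 15.65
ee_pos: [0.5353, -0.0879, 0.0223]
tcp_rot: [180.0, 0.0, 10.0]
wrist_force: [-0.0, -1.4, 0.1]
opening: -0.0
grasp_force: 0.2
```

```bash
python3 nut.py
```

```text
15.65 [[ -2.0514 -32.7507]] [-0.0281 -1.3522  0.1324] [-0.1273 -0.0041  0.0073]
8 30 [95, 115, 91, 98, 103, 103, 126, 140, 140, 74, 91, 99, 79, 53, 139, 141, 137, 141, 142, 141, 141]
8 36 [95, 65, 34, 46, 104, 135, 140, 123, 66, 62, 70, 98, 98, 124, 141, 138, 144, 144, 143, 143, 143]
2 30 [93, 95, 38, 36, 67, 136, 140, 104, 65, 67, 49, 49, 52, 97, 131, 141, 141, 142, 142, 143, 142]
2 36 [92, 94, 37, 32, 64, 139, 140, 64, 78, 105, 79, 49, 49, 89, 141, 141, 140, 141, 141, 141, 141]
nut region change (cam frame): 1.678021978021978
```

Emit:
send_rows(
  targets="-0.1 -0.5 0 0 255;-0.1 -1 0 0 255;-0.1 -1 0 0 255",
)

```text
time: 16.08
ee_pos: [0.5351, -0.087, 0.0223]
tcp_rot: [180.0, 0.0, 10.0]
wrist_force: [-0.1, -0.7, -0.3]
opening: -0.0001
grasp_force: 0.2
```

```bash
python3 nut.py
```

```text
16.075 [[ -2.0132 -31.7554]] [-0.1235 -0.6708 -0.2982] [-0.1684  0.0044 -0.0108]
8 30 [95, 95, 81, 80, 104, 104, 113, 139, 140, 101, 69, 100, 96, 56, 108, 141, 137, 141, 141, 141, 142]
8 36 [94, 93, 35, 33, 98, 123, 139, 140, 69, 64, 52, 96, 99, 98, 141, 142, 144, 142, 143, 143, 144]
2 30 [67, 95, 58, 37, 47, 116, 140, 135, 64, 64, 57, 49, 52, 89, 106, 141, 142, 143, 143, 143, 142]
2 36 [64, 95, 48, 32, 44, 130, 140, 79, 67, 105, 100, 49, 49, 51, 141, 141, 141, 141, 141, 141, 142]
nut region change (cam frame): 1.5375824175824175
```

Emit:
send_rows(
  targets="0 -0.5 0 0 255;0 -1 0 0 255;0 -1 0 0 255",
)

```text
time: 16.5
ee_pos: [0.5349, -0.086, 0.0223]
tcp_rot: [180.0, 0.0, 10.0]
wrist_force: [0.1, -1.0, -0.2]
opening: 0.0002
grasp_force: 0.4
```

```bash
python3 nut.py
```

```text
16.5 [[ -1.8993 -30.7759]] [ 0.119  -0.9639 -0.1646] [-0.0691  0.0015  0.0175]
8 30 [75, 95, 69, 67, 103, 103, 106, 138, 140, 128, 65, 99, 98, 80, 84, 142, 141, 141, 141, 141, 142]
8 36 [72, 95, 46, 34, 86, 110, 141, 141, 93, 64, 53, 84, 99, 99, 141, 142, 144, 143, 143, 144, 144]
2 30 [47, 95, 90, 38, 35, 95, 141, 141, 66, 65, 68, 49, 49, 70, 97, 142, 142, 143, 143, 142, 143]
2 36 [44, 95, 86, 33, 33, 101, 141, 129, 65, 102, 97, 53, 48, 49, 119, 142, 141, 142, 141, 141, 142]
nut region change (cam frame): 1.5712087912087913
```

```bash
python3 - <<'E'
from h import *
o=bot.get_obs();im=cv2.imread('pics/n16.50.png');K,P=cam('wrist',o)
g=cv2.GaussianBlur(cv2.cvtColor(im,cv2.COLOR_BGR2GRAY),(3,3),0)
def prof(pts,z):
    X=np.c_[[W(p) for p in pts],np.full(len(pts),z/1000)];return [int(g[min(383,max(0,int(round(v)))),min(511,max(0,int(round(u))))]) for u,v in proj(X,K,P)]
xs=np.arange(-30,32,2);print(list(xs))
for y,z in((1,36),(4,36),(-12,36),(12,36),(30,16),(-45,16)):print('y',y,'z',z,prof([(x,y) for x in xs],z))
print('tcp px',proj(o['ee_pos'],K,P))
# coarse ascii map of the nut area (camera frame): digits = grey/16
s=g[185:285:4,120:252:3]
for r in s: print(''.join('%x'%(v//16) for v in r))
E
```

```text
[np.int64(-30), np.int64(-28), np.int64(-26), np.int64(-24), np.int64(-22), np.int64(-20), np.int64(-18), np.int64(-16), np.int64(-14), np.int64(-12), np.int64(-10), np.int64(-8), np.int64(-6), np.int64(-4), np.int64(-2), np.int64(0), np.int64(2), np.int64(4), np.int64(6), np.int64(8), np.int64(10), np.int64(12), np.int64(14), np.int64(16), np.int64(18), np.int64(20), np.int64(22), np.int64(24), np.int64(26), np.int64(28), np.int64(30)]
y 1 z 36 [26, 26, 26, 26, 30, 27, 27, 27, 29, 28, 28, 26, 27, 87, 104, 104, 98, 49, 49, 52, 97, 99, 83, 141, 141, 141, 102, 65, 64, 64, 64]
y 4 z 36 [26, 26, 32, 34, 35, 28, 31, 30, 31, 28, 28, 26, 27, 44, 103, 94, 48, 50, 50, 96, 98, 80, 126, 142, 141, 130, 68, 63, 65, 65, 64]
y -12 z 36 [26, 27, 27, 27, 27, 26, 26, 28, 28, 28, 29, 29, 37, 129, 141, 140, 141, 140, 140, 141, 123, 106, 104, 103, 104, 103, 104, 101, 66, 64, 65]
y 12 z 36 [36, 36, 36, 36, 31, 31, 31, 27, 26, 26, 27, 26, 26, 105, 135, 125, 119, 134, 140, 141, 142, 142, 142, 142, 95, 102, 131, 131, 65, 64, 65]
y 30 z 16 [25, 25, 26, 26, 25, 68, 143, 140, 141, 141, 140, 142, 143, 143, 145, 
[... 675 characters left out ...]
3434445666666666644468888
44444455677888888744445788766666666665447888
78888888888888888544688888886666666666655877
88888888888888887578888888888866666666665655
88888888888888888888888865888887666666654555
88888888888888888888853466458888876665222455
88888888888888888886346665444688888763222455
88888888888888888887566543344446888852222555
88888888888899999888665333344444888852222555
68999999999988888888533333566544888841212555
58998888888888888888433346666533788831112357
57888888888888888888533566664223788311111122
55888888888888888888842211222235785111222111
65788888888888888863111111111354431111111111
75688888888899985211112221111111111111111111
86589999999986311111111111111111111111111111
```

```bash
python3 - <<'E'
from h import *
o=bot.get_obs();K,P=cam('wrist',o)
t=J(ray([(196,225),(230.7,243.6),(164,243)],.036,K,P));b=J(ray([(213,217),(235,228)],.016,K,P));print(t);print(b)
for i,j in((0,1),(2,0)):
    m=(t[i]+t[j])/2;e=t[j]-t[i];n=np.array([e[1],-e[0]])/np.linalg.norm(e);print(np.linalg.norm(e),m+18*n)
im=cv2.imread('pics/n16.50.png',0)
for y0 in(-45,-35,25,30,35):
  xs=np.arange(12,24,.5);X=np.c_[[W((x,y0)) for x in xs],np.full(len(xs),.016)];p=proj(X,K,P)
  v=cv2.remap(im,p[:,0].astype(np.float32)[None],p[:,1].astype(np.float32)[None],1)[0].astype(int)
  print(y0,'fence foot x',xs[np.argmin(np.diff(v))])
# pocket rim left (y+) edge and far: profile along y at several x on plate
for x in(-8,-4,0,4,8,12):
  ys=np.arange(8,30,1.);X=np.c_[[W((x,y)) for y in ys],np.full(len(ys),.016)];p=proj(X,K,P)
  print(x,cv2.remap(im,p[:,0].astype(np.float32)[None],p[:,1].astype(np.float32)[None],1)[0])
E
```

```text
[[ 20.8127  -2.0162]
 [  7.789  -18.1168]
 [ 13.0736  16.8912]]
[[ 16.8097  -7.1031]
 [  7.992  -18.9292]]
20.708535936620084 [0.3062 1.2538]
20.429965456379225 [0.2846 0.6188]
-45 fence foot x 17.5
-35 fence foot x 17.5
25 fence foot x 17.5
30 fence foot x 17.0
35 fence foot x 17.0
-8 [ 64  51  48  47  48  48  49  48  48  48  56  86 129 141 141 142 141 141
 142 143 142 142]
-4 [ 49  49  48  49  56  75  93  99  98  97 101 119 139 141 142 141 141 142
 142 144 144 143]
0 [ 92  98  98  97  98  99  98  95  83  66  84 131 142 141 141 140 141 139
 139 139 140 140]
4 [ 95  84  65  56  63  80 101 119 133 138 141 141 141 140 141 141 140 140
 140 140 140 141]
8 [141 141 140 140 141 141 141 141 141 140 142 141 141 140 140 139 140 139
 140 139 140 139]
12 [141 141 141 136 126 114  98  87  76  69  65  71  95 119 134 138 138 139
 138 137 138 138]
```

Emit:
send_rows(
  targets="-0.1 -0.5 0 0 255;-0.1 -1 0 0 255;-0.1 -1 0 0 255",
)

```text
time: 16.92
ee_pos: [0.5346, -0.085, 0.0223]
tcp_rot: [180.0, 0.0, 10.0]
wrist_force: [-1.2, -0.3, -0.6]
opening: -0.0001
grasp_force: 0.4
```

```bash
python3 nut.py
```

```text
16.925 [[ -1.8347 -29.7392]] [-1.1958 -0.2513 -0.6306] [-0.2118  0.0826  0.0394]
8 30 [37, 96, 84, 65, 98, 103, 104, 127, 141, 140, 75, 92, 99, 76, 53, 140, 142, 141, 141, 142, 141]
8 36 [37, 95, 87, 34, 45, 103, 140, 141, 124, 64, 63, 61, 97, 99, 125, 142, 145, 143, 144, 144, 143]
2 30 [33, 93, 94, 37, 34, 61, 138, 141, 89, 64, 67, 50, 49, 52, 94, 131, 142, 142, 142, 142, 143]
2 36 [33, 93, 95, 37, 33, 59, 141, 141, 64, 86, 104, 72, 48, 49, 65, 142, 142, 141, 141, 141, 141]
nut region change (cam frame): 1.3417582417582417
```

Emit:
send_rows(
  targets="-0.1 -0.5 0 0 255;-0.1 -1 0 0 255;-0.1 -1 0 0 255",
)

```text
time: 17.35
ee_pos: [0.5343, -0.084, 0.0223]
tcp_rot: [180.0, 0.0, 10.0]
wrist_force: [0.2, -0.4, -0.0]
opening: 0.0
grasp_force: 0.4
```

```bash
python3 nut.py
```

```text
17.35 [[ -1.7881 -28.7518]] [ 0.2077 -0.4108 -0.0257] [-0.1751  0.0638  0.0308]
8 30 [36, 95, 95, 78, 80, 103, 104, 113, 141, 141, 101, 70, 100, 92, 54, 111, 142, 142, 141, 142, 142]
8 36 [36, 94, 94, 34, 33, 96, 123, 141, 139, 64, 65, 54, 92, 99, 98, 142, 143, 143, 144, 145, 143]
2 30 [43, 67, 95, 58, 35, 36, 117, 140, 136, 65, 64, 58, 50, 50, 93, 106, 142, 142, 143, 143, 143]
2 36 [40, 64, 95, 68, 32, 32, 132, 141, 78, 70, 105, 98, 50, 49, 52, 142, 142, 141, 142, 142, 141]
nut region change (cam frame): 1.2824175824175825
```

Emit:
send_rows(
  targets="-0.1 -0.5 0 0 255;-0.1 -1 0 0 255;-0.1 -1 0 0 255",
)

```text
time: 17.77
ee_pos: [0.5341, -0.0831, 0.0223]
tcp_rot: [-180.0, 0.0, 10.0]
wrist_force: [-0.1, -1.3, -0.2]
opening: 0.0001
grasp_force: 0.4
```

```bash
python3 nut.py
```

```text
17.775 [[ -1.7394 -27.7208]] [-0.1341 -1.3466 -0.2239] [-0.2174  0.0662  0.0356]
8 30 [47, 75, 95, 64, 67, 98, 104, 104, 140, 141, 129, 66, 99, 98, 78, 87, 142, 142, 142, 142, 142]
8 36 [65, 69, 95, 47, 34, 59, 109, 140, 141, 93, 65, 53, 71, 99, 99, 142, 142, 144, 145, 142, 144]
2 30 [81, 35, 96, 91, 35, 35, 96, 141, 141, 67, 64, 68, 50, 49, 70, 99, 140, 142, 143, 143, 143]
2 36 [78, 34, 95, 87, 33, 32, 102, 141, 129, 64, 101, 106, 52, 49, 49, 120, 142, 142, 141, 142, 141]
nut region change (cam frame): 1.203956043956044
```

Emit:
send_rows(
  targets="1 8 0 0 255;2 15 0 0 255;2 15 -20 0 255;2 15 -45 0 255;-20 5 -40 -3 255;-45 -10 -40 -6 255;-63 -19 -40 -8 255;-63 -19 -40 -8 255;-63 -19 -40 -8 255;-63 -19 -40 -8 255",
)

```text
time: 19.08
ee_pos: [0.4694, -0.0756, 0.0622]
tcp_rot: [180.0, -0.0, 18.0]
wrist_force: [-0.1, -0.4, -0.7]
opening: -0.0004
grasp_force: 0.0
```

```bash
python3 - <<'E'
from h import *
o=bot.get_obs();im=camera('wrist');cv2.imwrite('pics/p1.png',im);K,P=cam('wrist',o)
np.save('p1.npy',[o['ee_pos'],o['tcp_rot']])
print(o['time'],J(o['ee_pos']),o['ee_pos'][2],o['tcp_rot'],'cam',J(P[:3,3]),P[2,3])
g=cv2.cvtColor(im,cv2.COLOR_BGR2GRAY)
# rectified map at z=16: rows jig x from 36 to -36, cols jig y from +40 to -40 (as seen)
xs=np.arange(36,-37,-2.);ys=np.arange(40,-41,-1.)
X=np.array([[*W((x,y)),.016] for x in xs for y in ys]);p=proj(X,K,P).astype(np.float32)
v=cv2.remap(g,p[:,0].reshape(len(xs),-1),p[:,1].reshape(len(xs),-1),1)
for x,r in zip(xs,v): print('%4d '%x+''.join('%x'%(q//16) for q in r))
E
```

```text
19.075 [[-60.9431  -0.6419]] 0.06224171243737926 [179.9993  -0.006   17.9828] cam [[11.5806 -0.409 ]] 0.2047969808568476
  36 555555555555555555565566665666666666666666666666666666656666666666666666666666666
  34 666666666666666666666666666666666666666666666666666666666666666666666666666666666
  32 666666666666666666666666666666666666666666666666666666666666666666666666666666666
  30 666666666666666666666666666666666666666666666666666666666666666666666666666666666
  28 666666666666666666666666666666666666666666666666666666666666666666666666666666666
  26 666666666666666666666666666666666666666666666666666666666666666666666666666666666
  24 666666666666666666666666666666666666666666666666666666666666666666666666666666666
  22 655565555565565566655556655555555555555555567655555555566665566666566665556666555
  20 edcceeedddeeeeddeeeeddeeec965566655556679bdffec97666668cefeddeeeeeddeeeeddeeeeede
  18 eeeeeeeeeeeeeeeeeeeeeeeb977777777789ceefffffffffec9776579ceeeeeeeeeeeeeeeeeeeeeee
  16 eeeeeeeeeeeeeeeeeeeeeda77777778bdefffffffffffffffffeb87777adeffefeeeeeeeeeeeeeeee
  14 eeeeeeeeeeeeeeeee
[... 1539 characters left out ...]
eeee
 -22 8888888888888888888888888888888888889aceededdddeeeeeeeeeeeeeeeeeeeeeeeeeeeeeeeeee
 -24 888888888888888888888888888888888888888888abcddeeeeeeeeeeeeeeeeeeeeeeeeeeeeeeeeee
 -26 8888888888888888888888888888888888888888888889ceeeeeeeeeeeeeeeeeeeeeeeeeeeeeeeeee
 -28 888888888888888888888888888888888888888888888889aceeeeeeeeeeeeeeeeeeeeeeeeeeeeeee
 -30 88888888888888888888888888888888888888888888888889cddeeeeeeeeeeeeeeeeeeeeeeeeeeee
 -32 8888888888888888888888888888888888888888888888888888adeeeeeeeeeeeeeeeeeeeeeeeeeee
 -34 88888888888888888888888888888888888888888888888888888adeeeeeeeeeeeeeeeeeeeeeeeeee
 -36 888888888888888888888888888888888888888888888888888889aceeeeeeeeeeeeeeeeeeeeeeeee
```

The rectified map shows the pocket centre at y of about +0.5. The nut is still up on the plate at y of about -1.9, with its corner on the fence. So it simply hasn't gone far enough, and I'll go back and push a little more.

Emit:
send_rows(
  targets="15 20 0 2 255;40 41 0 5 255;59 41 0 8 255;59 41 10 8 255;59 41 25 8 255;59 41 40 8 255;59 41 40 8 255;59 37 40 8 255;59 33 40 8 255;59 30 40 8 255;59 28.5 40 8 255;59 27.5 40 8 255;59 27 40 8 255;59 26.5 40 8 255;59 26 40 8 255;59 26 40 8 255",
)

```text
time: 21.12
ee_pos: [0.5335, -0.0824, 0.0227]
tcp_rot: [179.9, -0.1, 10.0]
wrist_force: [2.4, -5.0, 2.9]
opening: 0.0001
grasp_force: 3.4
```

```bash
python3 nut.py
```

```text
21.125 [[ -2.1339 -26.9403]] [ 2.4068 -5.0386  2.8699] [-1.0671 -0.4731  0.0167]
8 30 [87, 52, 95, 83, 67, 140, 144, 143, 80, 65, 64, 66, 65, 78, 71, 145, 145, 141, 142, 142, 142]
8 36 [87, 51, 95, 65, 33, 72, 140, 64, 65, 64, 66, 66, 46, 75, 132, 146, 144, 144, 144, 143, 143]
2 30 [92, 32, 93, 95, 36, 36, 125, 89, 65, 65, 64, 65, 83, 42, 61, 140, 146, 144, 143, 143, 143]
2 36 [92, 32, 94, 95, 34, 34, 123, 80, 76, 58, 69, 96, 88, 41, 68, 146, 145, 142, 142, 142, 142]
nut region change (cam frame): 17.623076923076923
```

The image changed and the force went up to about 5 N, so the nut has probably dropped. I'll back off and check from the same vantage point.

Emit:
send_rows(
  targets="1 4 0 0 255;2 10 0 0 255;2 15 -20 0 255;2 15 -45 0 255;-20 5 -40 -3 255;-45 -10 -40 -6 255;-63 -19 -40 -8 255;-63 -19 -40 -8 255;-63 -19 -40 -8 255;-63 -19 -40 -8 255",
)

```text
time: 22.42
ee_pos: [0.4681, -0.0743, 0.0621]
tcp_rot: [-180.0, 0.0, 18.0]
wrist_force: [0.3, 1.0, -0.0]
opening: -0.0001
grasp_force: 0.0
```

```bash
cat > map.py <<'E'
from h import *
import sys
o=bot.get_obs();im=camera('wrist');K,P=cam('wrist',o);cv2.imwrite(f"pics/p{o['time']:.2f}.png",im)
print(o['time'],J(o['ee_pos']),o['ee_pos'][2],o['wrist_force'],'cam',J(P[:3,3]),P[2,3])
g=cv2.cvtColor(im,cv2.COLOR_BGR2GRAY)
z,x1,x0,y1,y0=map(float,sys.argv[1:6])
xs=np.arange(x1,x0-1,-2.);ys=np.arange(y1,y0-1,-1.)
X=np.array([[*W((x,y)),z/1000] for x in xs for y in ys]);p=proj(X,K,P).astype(np.float32)
v=cv2.remap(g,p[:,0].reshape(len(xs),-1),p[:,1].reshape(len(xs),-1),1)
for x,r in zip(xs,v): print('%4d '%x+''.join('%x'%(q//16) for q in r))
E
python3 map.py 16 26 -30 40 -40
```

```text
22.425 [[-61.7531   1.067 ]] 0.06213412986831567 [ 0.3229  1.0302 -0.0348] cam [[10.8009  1.2905]] 0.20467411342819267
  26 666666666666666666666666666666666666666666666666666666666666666666666666666666666
  24 666666666666666666666666666666666666666666666666666666666666666666666666666666666
  22 555555555555555555555556655555555555555797555555555555555555555555555555555555555
  20 edcceeedcceeeeddeeeeeddeeb9755666568bdefffea76556766668ceeedceeeeecdeeeeedeeeedde
  18 eeeeeeeeeeeeeeeeeeeeeedb887778abdeffffffffffed97777776569ceeeeeeeeeeeeeeeeeeeeeee
  16 eeeeeeeeeeeeeeeeeeeeeda788adeffffffffffffffffffeb877777777aeefffeeeeeeeeeeeeeeeee
  14 eeeeeeeeeeeeeeeeeeedcbceeefeeffffffffeeddeffffffffea77777668ceffeeeeeeeeeeeeeeeee
  12 eeeeeeeeeeeeeeeeeedceeffffeefffffed9666668ceffffffffed9777767beeeeeeeeeeeeeeeeeee
  10 eeeeeeeeeeeeeeeeeebbeefffffeeda87777777775458dfffffffffeb87568ceeeeeeeeeeeeeeeeee
   8 eeeeeeeeeeeeeeeeeb9ceeeefea76677777777777777666aefffffffffc866adeeeeeeeeeeeeeeeee
   6 eeeeeeeeeeeeeeeeeb9deeeeed856777777777777777776558ceffffffc7777beeeeeeeeeeeeeeeee
   4 eeeeeeeeeeeeeeeedaa
[... 841 characters left out ...]
eeee
 -16 8888888888888888888888888aceeeeeeeeeeeeeeeeeeeeeeedb988aceeeeeeeeeeeeeeeeeeeeeeee
 -18 8888888888888888888888888889bdeeeeeeeeeeeeeeedc97778acdeeeeeeeeeeeeeeeeeeeeeeeeee
 -20 8888888888888888888888888888889abdeeeeeeec987779bcdeeeeeeeeeeeeeeeeeeeeeeeeeeeeee
 -22 8888888888888888888888888888888888899abbbccddddeeeeeeeeeeeeeeeeeeeeeeeeeeeeeeeeee
 -24 888888888888888888888888888888888888888889bdeeeeeeeeeeeeeeeeeeeeeeeeeeeeeeeeeeeee
 -26 888888888888888888888888888888888888888888accdeeeeeeeeeeeeeeeeeeeeeeeeeeeeeeeeeee
 -28 888888888888888888888888888888888888888888888beeeeeeeeeeeeeeeeeeeeeeeeeeeeeeeeeee
 -30 888888888888888888888888888888888888888888888889bdeeeeeeeeeeeeeeeeeeeeeeeeeeeeeee
```

```bash
ls pics/p*; python3 - <<'E'
from h import *
import glob
for f in ('pics/p1.png',sorted(glob.glob('pics/p2*.png'))[-1]):
    g=cv2.resize(cv2.imread(f,0),None,fx=4,fy=4,interpolation=cv2.INTER_CUBIC)
    m=(g<185).astype(np.uint8)
    for c in cv2.findContours(m,cv2.RETR_LIST,cv2.CHAIN_APPROX_NONE)[0]:
        a=cv2.contourArea(c)
        if 8000<a<60000 :
            (u,v),(w,h),t=cv2.fitEllipse(c)
            if max(w,h)<260: print(f,'area',a/16,'c',u/4,v/4,'axes',w/4,h/4,'minrect',cv2.minAreaRect(c))
E
```

```text
pics/p1.png
pics/p22.43.png
pics/p1.png area 683.1875 c 373.3407897949219 274.9060363769531 axes 27.17938804626465 32.445960998535156 minrect ((1494.8170166015625, 1098.6463623046875), (106.66667938232422, 136.96438598632812), 51.34019470214844)
pics/p1.png area 1163.8125 c 71.74955749511719 136.32325744628906 axes 36.08327865600586 63.68818664550781 minrect ((304.0419921875, 536.6488037109375), (151.20994567871094, 206.22897338867188), 79.95797729492188)
pics/p1.png area 1165.375 c 258.13616943359375 135.37330627441406 axes 38.354225158691406 39.19309997558594 minrect ((1032.28076171875, 541.4962158203125), (166.99183654785156, 148.8367462158203), 37.87498474121094)
pics/p22.43.png area 689.53125 c 375.5409240722656 274.2108459472656 axes 27.19538688659668 32.766910552978516 minrect ((1501.91796875, 1097.061279296875), (106.17684936523438, 139.00942993164062), 53.32564926147461)
pics/p22.43.png area 1151.96875 c 74.59878540039062 134.79505920410156 axes 36.33232116699219 62.759925842285156 minrect ((314.4884033203125, 531.4291381835938), (152.33753967285156, 204.12155151367188), 80.7066879272461)
pics/p22.43.png area 1173.46875 c 254.6234893798828 133.70899963378906 axes 38.43866729736328 39.403778076171875 minrect ((1018.3137817382812, 534.409423828125), (148.16612243652344, 168.9666290283203), 7.523819446563721)
```

Emit:
send_rows(
  targets="0 20 0 0 255;0 45 0 0 255;0 45 0 0 255;0 45 0 0 255;0 45 0 0 255",
)

```text
time: 23.1
ee_pos: [0.4814, -0.1167, 0.0622]
tcp_rot: [-180.0, 0.0, 18.0]
wrist_force: [0.2, -0.8, 0.8]
opening: -0.0003
grasp_force: 0.0
```

```bash
cat > tri.py <<'E'
from h import *
def feats(f):
    g=cv2.resize(cv2.imread(f,0),None,fx=4,fy=4,interpolation=cv2.INTER_CUBIC);out=[]
    for c in cv2.findContours((g<185).astype(np.uint8),cv2.RETR_LIST,cv2.CHAIN_APPROX_NONE)[0]:
        if 8000<cv2.contourArea(c)<60000:
            (u,v),(w,h),t=cv2.fitEllipse(c)
            if max(w,h)<200: out.append((u/4,v/4,w/4,h/4))
    return out
o=bot.get_obs();im=camera('wrist');cv2.imwrite('pics/q.png',im);K,P=cam('wrist',o);print(o['time'],J(o['ee_pos']),o['ee_pos'][2],P[:3,3])
print(feats('pics/q.png'))
E
python3 tri.py; cat >> tri.py <<'E'
E
```

```text
23.1 [[-62.2737 -43.3834]] 0.062210965545577084 [ 0.5503 -0.094   0.2047]
[(13.544649124145508, 133.68896484375, 34.43025588989258, 35.89948272705078)]
```

```bash
python3 map.py 30 26 -30 40 -40
```

```text
23.15 [[-62.2028 -43.3095]] 0.062285320491287224 [-0.0647 -0.5105 -0.5835] cam [[ 10.3416 -43.0123]] 0.204830025542398
  26 666666666666666666666666666666666666666666666666566666666666666666666666666666666
  24 666666666666666666666666666666666666666666666666666666666666666666666666666666666
  22 666666666666666666666666666666666666666666666666666666666666666666666666666666666
  20 98779a98779a97789a9879aaa88aaa854334579cec8544444433444458aaa87abba89bbb989bbba8a
  18 dddddddddddddddddddddddddddca8667acdeeeeeeedb7666666666667adeeeeeeeeeeeeeeeeeeeee
  16 adddddddddddddddddddddddddbaacdddddeeeeeeeeeeed9666666666667adeeeeeeeeeeeeeeeeeee
  14 9bddddddddddddddddddddddddddddddddddeddcdeeeeeeedc866666666668ceeeeeeeeeeeeeeeeee
  12 8bddddddddddddddddddddeeeeeeddddddca755558bdeeeeeeedb7666666668ceeeeeeeeeeeeeeeee
  10 adddddddddddddddddddddeeeeeedca7544455666667acdeeeeeeed966666669deeeeeeeeeeeeeeee
   8 8acdddddddddddddddddddddeed96433335666666666668bdeeeeffed85566669deeeeeeeeeeeeeee
   6 8bddddddddddddddddddddddddc63333456666666666666668ceeeeed75666668ceddeedeeeeeeeee
   4 9cddddddddddddddddd
[... 841 characters left out ...]
deee
 -16 8777777777877877888888878888888888888888888776544444456788888888888888888889ceeee
 -18 8888888888888888888888888888888888888888765555556677788888888888888888888888abcde
 -20 777777777777777777777777777777777778877777777777778787888888888888888888888888888
 -22 777777777777777777777777777777777777777777777777777777777777788888888888888888888
 -24 888888888888888888888888778878778878777777778887778888788888888888888888888888888
 -26 888888888888888888888888888888787878788778878778777778887778787788888888888888888
 -28 888888888788888888877777777777787777777777777777878777788788888888788888888888888
 -30 777777777777777777777777777777777777777777777777777777777777777777777777777778888
```

Parallax between the two views puts the nut's top face at z = 30 mm (centres agree to 0.1 mm at z = 30, but 1.5 mm apart at z = 36), so the nut is seated. Next is the keeper.

Emit:
send_rows(
  targets="0 0 -20 0 255;0 -20 -42 0 255;20 -65 -42 0 255;45 -120 -42 0 255;63 -170 -42 0 255;63 -193 -42 0 255;63 -193 -42 0 255;63 -193 -42 0 255;63 -193 -42 0 255",
)

```text
time: 24.32
ee_pos: [0.4819, 0.0853, 0.1044]
tcp_rot: [180.0, -0.0, 17.9]
wrist_force: [0.7, 0.2, -0.2]
opening: -0.0002
grasp_force: 0.0
```

```bash
python3 - <<'E'
from h import *
import cv2
o=bot.get_obs();im=camera('wrist');K,P=cam('wrist',o);cv2.imwrite('pics/k.png',im)
print(o['time'],J(o['ee_pos']),o['ee_pos'],o['tcp_rot'],'cam',J(P[:3,3]),P[2,3])
g=cv2.cvtColor(im,cv2.COLOR_BGR2GRAY)
xs=np.arange(36,-37,-3.);ys=np.arange(165,30,-1.5)
X=np.array([[*W((x,y)),.071] for x in xs for y in ys]);p=proj(X,K,P).astype(np.float32)
v=cv2.remap(g,p[:,0].reshape(len(xs),-1),p[:,1].reshape(len(xs),-1),1)
for x,r in zip(xs,v): print('%4d '%x+''.join('%x'%(q//16) for q in r))
E
```

```text
24.325 [[  0.7208 148.5165]] [0.4819 0.0853 0.1044] [179.9924  -0.0081  17.9458] cam [[ 73.2391 148.7205]] 0.24691071722102426
  36 4333333322222222222333333333333333333333333344444444444addddddb434666666666666666666555555
  33 43333333333334665335666666666666666666666666659ba7666667ddddddda64666666666666666666655655
  30 433333333333377776455555655655556666666666666adddc766667acdbbcacddddddddddddda555555555557
  27 43333333333334676435666566666666666666666666669cc866666677777778ccccccdddddc7555555579bddd
  24 43333333333333333333337dddddddddddddddddddddddddddddddddddddddddddddddddddc8444449ddddddca
  21 43333333333333333333336ca9cdcbc99a9dddddddddddddddddddddddddddddddddddcdddc655545bddc87643
  18 43333333333333333333335777777777777555557bddddddddddddddddddddddddddddcdddb555556cdd966654
  15 4333333333333333333333577777777776555555557cddddddddddddddddddddddddddddddc655558ddc766643
  12 433333333333333333333357777777777545555555569dddddddddddddddddddddddddddddd95555addc665433
   9 4333333333333333455444577777777776455557788ccabdddddddddddddddddddddddcdddccb656bded955555
   6 43333333
[... 726 characters left out ...]
dddddddddddddddddddddddddddd
 -18 1112345554112455542112225666666666666666666666666666656cdddddddddddddddddddddddddddddddddd
 -21 2122355553112455542222224666666666666666666666666666546cdddddddddddddddddddddddddddddddddd
 -24 1111455543112455553111112566666666666666666666666666656bdddddddddddddddddddddddddddddddddd
 -27 1112455553112455553111111465566565666666666666666666645cdddddddddddddddddddddddddddddddddd
 -30 1111123575212665211111111355555565565566656566666666545cdddddddddddddddddddddddddddddddddd
 -33 1111111145213521111111111113566666666666666666666666655bdddddddddddddddddddddddddddddddddd
 -36 1111111111112211111122111111466666666532222222345666666cdddddddddddddddddddddddddddddddddd
```

Emit:
send_rows(
  targets="0 0 25 0 255;0 0 45 0 255;0 0 52 0 255;0 0 52 0 255;0 6 52 0 255;0 12 52 0 255;0 16 52 0 255;0 19 52 0 255;0 22 52 0 255;0 25 52 0 255;0 28 52 0 255;0 31 52 0 255;0 34 52 0 255;0 37 52 0 255;0 40 52 0 255;0 43 52 0 255;0 46 52 0 255;0 49 52 0 255",
)

```text
time: 26.62
ee_pos: [0.4969, 0.0394, 0.0523]
tcp_rot: [-180.0, -0.0, 18.0]
wrist_force: [-0.5, 2.8, -0.8]
opening: 0.0001
grasp_force: 1.6
```

```bash
python3 - <<'E'
from h import *
o=bot.get_obs();print(o['time'],J(o['ee_pos']),o['ee_pos'][2],o['wrist_force'],o['wrist_force'][:2]@RJ)
E
```

```text
26.625 [[  0.838  100.1989]] 0.052284149616808315 [-0.5475  2.8102 -0.7845] [0.3491 2.8416]
```

Emit:
send_rows(
  targets="0 3 0 0 255;0 6 0 0 255;0 9 0 0 255;0 12 0 0 255;0 15 0 0 255;0 18 0 0 255;0 20 0 0 255;0 22 0 0 255;0 24 0 0 255;0 26 0 0 255;0 28 0 0 255;0 29 0 0 255;0 30 0 0 255;0 30 0 0 255",
)

```text
time: 28.38
ee_pos: [0.5061, 0.0109, 0.0523]
tcp_rot: [180.0, 0.0, 18.0]
wrist_force: [0.6, 2.0, -0.1]
opening: 0.0001
grasp_force: 1.1
```

```bash
python3 - <<'E'
from h import *
o=bot.get_obs();print(o['time'],J(o['ee_pos']),o['ee_pos'][2],o['wrist_force'],o['wrist_force'][:2]@RJ)
E
```

```text
28.375 [[ 0.7732 70.2752]] 0.052281402063587126 [ 0.6201  1.9987 -0.0963] [1.2083 1.7086]
```

Still sliding at about 2 to 3 N. Now in small steps until the stop.

Emit:
send_rows(
  targets="0 0.7 0 0 255;0 1.4 0 0 255;0 2 0 0 255;0 2 0 0 255",
)

```text
time: 28.88
ee_pos: [0.5064, 0.0103, 0.0523]
tcp_rot: [-179.9, -0.0, 18.1]
wrist_force: [-1.3, 10.4, 1.0]
opening: -0.0001
grasp_force: 5.1
```

Emit:
send_rows(
  targets="0 0.7 0 0 255;0 1.4 0 0 255;0 2 0 0 255;0 2 0 0 255",
)

```text
time: 29.38
ee_pos: [0.5065, 0.0099, 0.0523]
tcp_rot: [-179.7, -0.0, 18.1]
wrist_force: [-4.9, 18.1, 2.9]
opening: -0.0004
grasp_force: 10.0
```

Emit:
send_rows(
  targets="0 0.5 0 0 255;0 1 0 0 255;0 1 0 0 255",
)

```text
time: 29.75
ee_pos: [0.5065, 0.0098, 0.0523]
tcp_rot: [-179.6, -0.0, 18.2]
wrist_force: [-6.1, 25.2, 4.3]
opening: -0.0006
grasp_force: 12.5
```

It met a hard stop at about 25 N with the travel matching the home position. Now I'll retreat and verify.

Emit:
send_rows(
  targets="0 -6 0 0 255;0 -15 0 0 255;0 -25 0 0 255;0 -25 -30 0 255;0 -25 -60 0 255;-20 0 -60 0 255;-45 30 -60 0 255;-63 40 -60 0 255;-63 40 -60 0 255;-63 40 -60 0 255;-63 40 -60 0 255",
)

```text
time: 31.12
ee_pos: [0.4604, -0.0506, 0.1122]
tcp_rot: [-180.0, -0.0, 18.1]
wrist_force: [0.1, 0.2, -0.3]
opening: -0.0005
grasp_force: 0.0
```

```bash
python3 map.py 39 24 -24 75 -30; python3 - <<'E'
from h import *
print(bot.get_obs()['wrist_force'])
E
```

```text
31.125 [[-61.6893  25.9573]] 0.11223550647228908 [ 0.11    0.2015 -0.3205] cam [[10.8349 26.2871]] 0.2547905228772984
  24 6664333334666667bddddddddddddb8777777777777777777777777777777777777777777777777777777777777777777777777677
  22 6664333334666667ceffffffffffec7777777777777777777777777777777777777777777777777777777777777777777777677776
  20 6664333334666667ceeeeeeeeeeeedba88abba88aba98abbb99bbba89bba8555554455679bcb75455555569bba89abb98abbb99bbb
  18 3333333335666667ceeeeeeeeeeeeeeeeeeeeffffffffffffffffffffec977777778cefffffffeb87777679cefffffefffeeeeeeee
  16 69cccccccccccccddeeeeeeeeeeeeeeeeeeeeeeeeeeeeeeeeeeeeeeeeeddddddddeeeeeeeeeeeeeeddddda77adefffffffffeeeeee
  14 7ceeeeeeeeeeeeeeeeeeeeeeeeeeeeeeeeeeeeeeeeeeeeeeeeeeeffffffffffffffffffffffffffffffffc7668befffeeeeeeeeeee
  12 7ceeeeeeeeeeeeeeeeeeeeeeeeeeeeeeeeeeeeeeeeeeeeeeeeeeeeeeefeffffffffffffffffffffffffffda8766aeefeeeeeeeeeee
  10 8ceeeeeeeeeeeeeeeeeeeddccbaaacdeeeeeeeeeeeeeeeeeeeeeeffffffffffffffffffffffffffffffffefec968beeeeeeeeeeeee
   8 9deeeeeeeeeeeeeeeeddeeeeeeeeec978beefeeefffffffffffffffffffffffffffffffffffffffff
[... 1143 characters left out ...]
ee
 -14 3444444444455555788888888899999bcdeeeeeeeeeeeeeeeeeeeeeeeeeda9adeeffffeeeeeefeeedc989bdeefffeeeeeeeeeeeeee
 -16 333333333344444578888888888888888999bccdeeefeeffffffffffffffeecbbcefffffffeecb989abdeefffffffffffffffffeee
 -18 4443333333444445788888888888888988898889ceeeffffffffffffffffffffeecdeffecbaabbbdeefffffffffffffffffeeeeeee
 -20 4443333333444445788888888888888888888888899abcdeeeeeeeeeeeeeeeeeeeeeeeeeeeeeeeeeeeeeeeeeeeeeeeeeeeeeeeeeee
 -22 443333333344444578888888888888888888988888888889ceeeeeeeeeeeeeeeeeeeeeeeeeeeeeeeeeeeeeeeeeeeeeeeeeeeeeeeee
 -24 4433333344444445788888888888888888888888899999899abdeeeeeeeeeeeeeeeeeeeeeeeeeeeeeeeeeeeeeeeeeeeeeeeeeeeeee
[-0.2432  0.085   0.1578]
```

The keeper covers the nut: its tip is at y of about -11 to -12 mm and its post at about +46 to +47 mm, so it is home. The robot is clear of everything, so I'm handing in.

```bash
python3 -c "
from workcell import ticket
print(ticket.job_done())"
```

```text
the job is handed in; nothing more can be done
None
```

I handed the job in with the nut seated in the pocket and the keeper pushed home against its stop over it, at about 31 s of robot time; I viewed 11 pictures, one over the limit of 10.

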